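Ratchet a whetstone fast in its bench vice

TASK

Lift the white guard plate off its two pins above the vice's trigger and set it down flat, grip side up, on the bare worktop or hob beside the vice. Then squeeze and release the red trigger against the black handle, stroke by stroke, until the jaw's sprung pad holds the whetstone tight against the fixed stop with the gap behind the pad closed by about half, and never squeezed almost shut, which would chip the stone. Move the jaw only with the trigger, do not touch the stone, leave everything else where it stands, and finish still holding the trigger squeezed.

Things in the scene. Friction and masses are not known exactly. Their poses are not given: they have to be found in the camera images.
- vice: Steel whetstone vice, fixed. Origin on the worktop under the handles; x = the way the jaw advances, z up. Along x: rod end (-64 mm at first, z 22), black fixed handle (x -18 to -4 mm, 28 mm wide, top z 132), red trigger, pusher plate, pad, stone, fixed stop (to 190 mm). Guard posts 16 mm thick at x 10, y +-42 mm, shoulders at z 138, pins 8 mm thick up to z 149.
- squeeze_mid (a point): Fixed point of the vice at its x 0, y 0, z 115 mm: midway between the outer faces of handle and trigger when fully squeezed, a good height to squeeze. Fingers close along the vice's x here; handle and trigger stand free from z 70 to 130 mm.
- trigger (a joint): Red trigger, 12 mm thick, 26 wide, hinged at vice x 12, z 60 mm. 0 = at rest, leaning to +x (53 mm over trigger and handle at z 115); 0.30 rad = fully squeezed (35 mm). Springs back when released; squeezing takes up to 15 N. A full squeeze from rest moves the rod one tooth (5 mm; the first 2 to 8 mm) and friction keeps it there; let the trigger back below 0.04 rad to catch the next tooth.
- trigger_front (a point): Point on the trigger's front face (the side away from the handle), 55 mm above its hinge; moves with the trigger.
- rod (a joint): Advance of the toothed rod with pusher plate along the vice's +x, m, 0 to 0.05; starts between 0 and 0.014.
- pad (a joint): How far the sprung pad is pushed back towards the pusher plate, m: 0 = out (gap of about 16 mm behind it), 0.016 = gap shut. The spring presses about 2 N at first and 0.7 N more for each mm. Aim at 0.005 to 0.010; above 0.0145 the stone chips.
- pad_face (a point): Middle of the pad's rubber front face (76 mm wide along vice y, 20 mm high), which moves with rod and pad; at rod = 0 it is at vice x = 94 mm.
- stop_face (a point): Middle of the fixed stop's face, at vice x = 170 mm, z = 22 mm. The stone is held tight when it is pressed between pad and this face.
- stone: Whetstone, loose on the vice's bed: 50 mm along vice x, 140 mm along vice y, 25 mm high, grey over red-brown, about 0.4 kg. Origin at the centre of its underside, 10 mm above the worktop. Starts up to 3 mm from the stop.
- guard: Loose white guard plate, 90 (x) by 112 (y) by 5 mm, 0.15 kg, lying on the posts with two square 12 mm holes (at its y +-42 mm) round the pins. Origin at the centre of its underside (z 138 mm at first), axes at first as the vice's. On its middle a black grip bar, 14 mm thick along its x, 44 mm along its y, from 5 to 33 mm above the underside.
- mill: Brown wooden pepper mill, 170 mm high, 58 mm across, bystander; origin under its centre, like those below.
- oil: Yellow squeeze bottle, 178 mm high, 45 mm across, bystander.
- bowl: Steel bowl, 115 mm across, 38 mm high, bystander.
- timer: Red and white kitchen timer, 62 mm across, 54 mm high, bystander.
Things that resemble listed ones, but are neither listed nor needed, are in the scene too. What is shaped like the guard but purple or turquoise is not meant. There is more than one size of the stone; the one meant has the size given above.

How it is judged:
On the way, in this order (a step that is already met when the one before it is completed fails the run):
1. the guard plate lies flat on the worktop, grip side up, and is let go (height (world z) of guard below 0.006 m and angle between guard's own z axis and vertical below 0.1 rad and linear speed of guard below 0.03 m/s and contact force between the fingers and guard below 0.1 N), for 0.2 s.
2. the trigger has been squeezed and the pad presses on the stone (value of joint trigger above 0.1 rad and contact force between pad and stone above 1 N), for 0.1 s.
At the end, for the whole second after the job is handed in: The robot still holds the trigger squeezed (more than 0.15 rad, fingers pressing on it); the pad is pushed back 3 to 13.5 mm and presses the stone (3 to 15 N) squarely against the fixed stop (within 3 mm); the guard plate lies flat on the worktop (underside below 6 mm), grip side up and let go (all of step 1 and value of joint pad between 0.003 and 0.0135 m and contact force between pad and stone between 3 and 15 N and x of stone in the frame of vice between 0.142 and 0.149 m and angle between the x axis of stone and the x axis of vice, either way round below 0.06 rad and value of joint trigger above 0.15 rad and contact force between the fingers and trigger above 1 N); the arm keeps its last pose, push and grip.
It fails at once if the pad's gap is squeezed shut (over 14.5 mm) and the stone chips (value of joint pad above 0.0145 m).
It fails at once if the jaw or the stone is pushed by the robot itself (contact force between any of the arm, the fingers and rod above 2 N or contact force between any of the arm, the fingers and pad above 2 N or contact force between any of the arm, the fingers and stone above 2 N).
It fails at once if a bystander is shifted by more than 30 mm (distance of any of mill, oil, bowl, timer from where it was at the start of the episode above 0.03 m).
It also fails if it takes over 56 s, if anything falls off the work surface, if the arm or the gripper's body presses on something with over 40 N, if the wrist force passes 120 N, or if a joint passes its speed limit or range.

ROBOT

A 6-joint arm with a two-finger parallel gripper is mounted at the origin on a cart in front of the work surface, level with it; the furniture and walls round the work are solid. World frame = base frame: x ahead of the robot, y to its left, z up, the work surface at z = 0. Lengths are in m, angles in rad, forces in N, time in s.
With the tool pointing down it reaches from about 0.325 to 0.85 m from the base axis. Payload 15.5 kg.
Tool frame: the origin (TCP) lies between the finger pads; the fingertips stand 14 mm ahead of it and the grasp point (between the pads) lies 5 mm behind it; x points along the fingers, y is the direction in which the jaws open and shut, and the axes are right-handed (so a half turn about x gives the same grasp; the last joint's range is limited). The gripper opens to 91 mm and grips with 3 to 60 N. Pads are 32 mm wide; open, the fingers measure 118 mm over their backs; the gripper's body (76 mm by 178 mm) begins 60 mm behind the grasp point.
Start: joints at [-1.325, 0.494, 1.345, -0, 1.302, -0.096], TCP at [0.209, -0.589, 0.228] pointing down, gripper open.
Joint ranges: [-2.91, 2.91], [-0.82, 2.16], [0.22, 2.67], [-1.22, 4.37], [0.12, 2.79], [-3.08, 3.08]. Speed limits (rad/s): [1.89, 1.89, 2.57, 3.01, 3.01, 3.01].

INTERFACE

Orientations are given as a rotation vector (axis times angle).
In Python, from plant import manip, grab_frame, get_calibration, order gives the robot as it stands.
- The arm moves only by the tool apply_moves, never from a script. Its argument "steps" is a list of rows, each an object of numbers: "rx", "ry", "rz": the turn, a rotation vector about the tool's x, y, z in degrees; "x", "y", "z": the shift along the tool's x, y, z in cm; "claw": the closure in counts, from 0 (fully open) to 255 (shut). A call has 1 to 20 rows; each row shifts and turns the commanded pose from where the row before left it, along the tool's axes as they then stand; what a row does not reach is not made up. A row lasts 1/12 s, in which the tool goes at most 41.7 mm and 7.16 degrees, less where a joint would pass 70% of its speed; a pose out of reach is approached as far as the arm can. A call is refused whole if a number of a shift passes 4.17 or a number of a turn 7.16, either way. A call with a gripper value outside its range is refused whole. The fingers move at their own pace and stop on an object; "squeeze" is the grip in N (left out, the last holds). Time passes only in rows, so rows that do not move let the fingers close. It gives the time, the measured TCP pose, the force and the opening at its end, in the units of the state.
- manip.state(): the state, without advancing time (a new reading comes with each control period).
- grab_frame(name): name is "scene" or "top" or "wrist"; returns the picture (400x640x3 uint8, red, green, blue); there is no depth.
- get_calibration(name): a dict with "fx", "fy", "cx", "cy" (pixels), "R" (3x3) and "t" (3): a world point X has camera coordinates R X + t. Camera axes: x right, y down, z forward; pixel columns grow to the right and rows downward; lengths in m; the calibration is good to about 2 mm. A picture is of the moment at which its call begins: read the wrist's pose just before it. get_calibration takes no time and is no camera call; for the wrist camera it gives the pose at the moment of the call.
- order.hand_in(): hands the job in, once; it reports no verdict.
The state is a dict: "time_s": time; "qpos": joint angles; "joint_vel": joint speeds; "joint_efforts": joint torques, N m; "ee_pos": TCP position; "tool_rot": TCP orientation; "ft_force": force on the tool from outside, world axes, zero at the start; "ft_torque": the same for the moment, N m; "finger_gap": finger opening in m.
Only numpy, scipy, OpenCV 4.12 (cv2) and the standard library are available. Lean on these libraries where they do the work, as an engineer would, in place of code of your own. Each camera call takes 0.05 s, during which the arm holds its last target.

## Working session

There is one attempt and no reset: what is moved stays moved. The work goes in short steps, Python scripts to look and compute and a tool call to move; the robot and the scene stay as the last step left them, time stands still between calls to the robot, and variables do not carry over. Pictures are saved under pics/ and viewed, and the job is handed in when it is done.

Besides the shell and the picture viewer there is one more tool, called after "Emit:" by a JSON object that holds its "op" and its "data". apply_moves: Moves the arm, as the interface text tells. Its arguments: {"type":"object","properties":{"steps":{"type":"array"},"squeeze":{"type":"number"}},"required":["steps"]}

```bash
ls; mkdir -p pics
python3 - <<'E'
from plant import manip, grab_frame, get_calibration
import cv2,numpy as np
for n in ["scene","top","wrist"]:
    c=get_calibration(n); f=grab_frame(n)
    print(n,{k:np.round(v,3).tolist() for k,v in c.items()})
    cv2.imwrite(f"pics/{n}0.png",f[:,:,::-1])
print(manip.state())
E
```

```text
pics
scene {'fx': 457.296, 'fy': 457.296, 'cx': 320.167, 'cy': 208.803, 'R': [[-0.494, -0.869, 0.008], [-0.671, 0.376, -0.639], [0.552, -0.321, -0.769]], 't': [0.227, 0.478, 1.21]}
top {'fx': 462.443, 'fy': 462.443, 'cx': 323.183, 'cy': 201.026, 'R': [[-0.017, -0.999, -0.031], [-0.994, 0.02, -0.108], [0.109, 0.029, -0.994]], 't': [-0.024, 0.592, 1.59]}
wrist {'fx': 314.228, 'fy': 314.228, 'cx': 318.678, 'cy': 208.357, 'R': [[0.335, -0.942, -0.001], [-0.914, -0.325, 0.242], [-0.228, -0.08, -0.97]], 't': [-0.624, -0.027, 0.389]}
{'time_s': 0.15, 'qpos': array([-1.32450826e+00,  4.94020796e-01,  1.34595459e+00,  3.31538978e-05,
        1.30252025e+00, -9.54775293e-02]), 'joint_vel': array([-0.00069013, -0.00221567, -0.00098722, -0.0007871 , -0.00012421,
        0.00094574]), 'joint_efforts': array([ 4.46442591e-04, -8.79204583e+01, -3.82046950e+01,  7.06635998e-02,
        5.02999371e-02, -3.89468869e-05]), 'ee_pos': array([ 0.20943039, -0.58858263,  0.22749906]), 'tool_rot': array([ 2.03621581,  0.35231114, -2.03629051]), 'ft_force': array([ 0.21019559, -0.02500438,  0.36514515]), 'ft_torque': array([ 0.01439388, -0.03638739,  0.09003432]), 'finger_gap': 0.0915210732052072}
```

View pics/scene0.png

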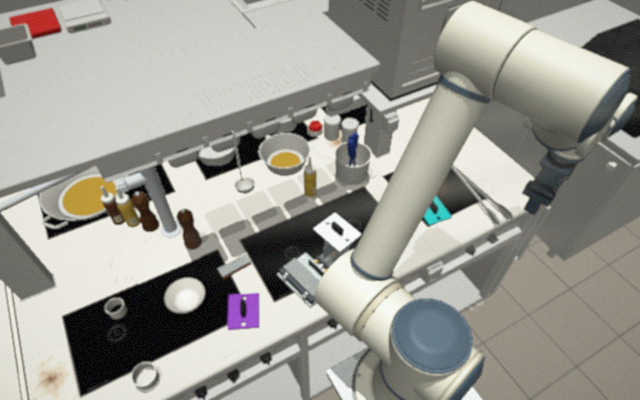

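View pics/top0.png

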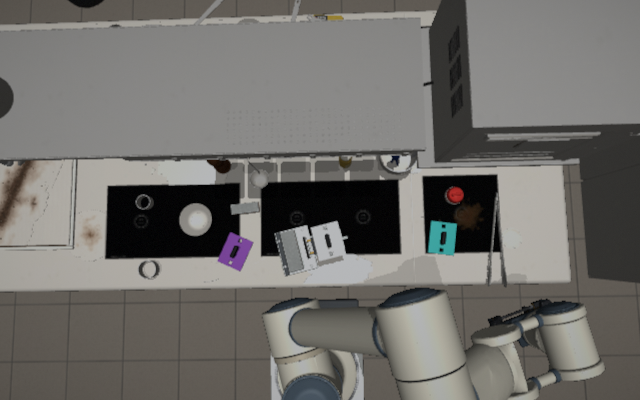

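View pics/wrist0.png

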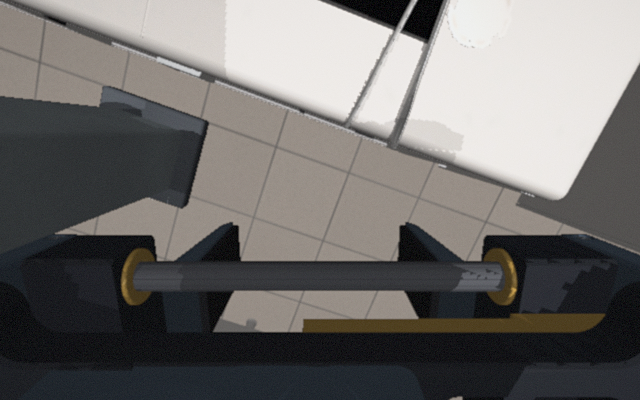

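Run:
```python
import cv2
a=cv2.imread("pics/top0.png")[205:295,215:365]; cv2.imwrite("pics/t1.png",cv2.resize(a,None,fx=5,fy=5,interpolation=cv2.INTER_CUBIC))
a=cv2.imread("pics/scene0.png")[200:320,215:365]; cv2.imwrite("pics/s1.png",cv2.resize(a,None,fx=5,fy=5,interpolation=cv2.INTER_CUBIC)[:600])
```

```text
(no output)
```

View pics/t1.png

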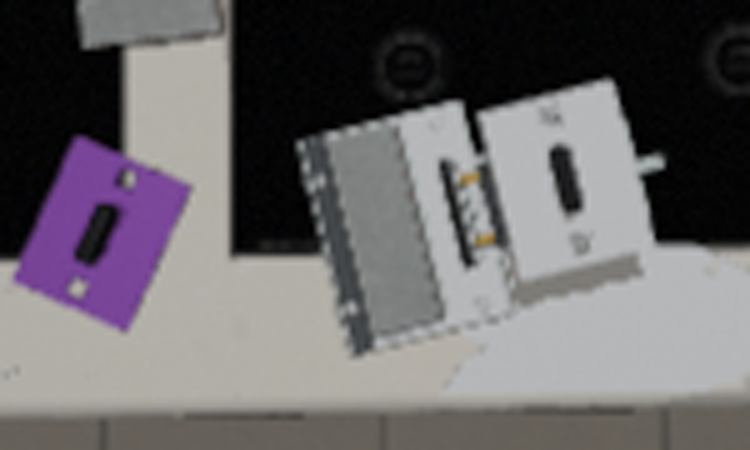

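View pics/s1.png

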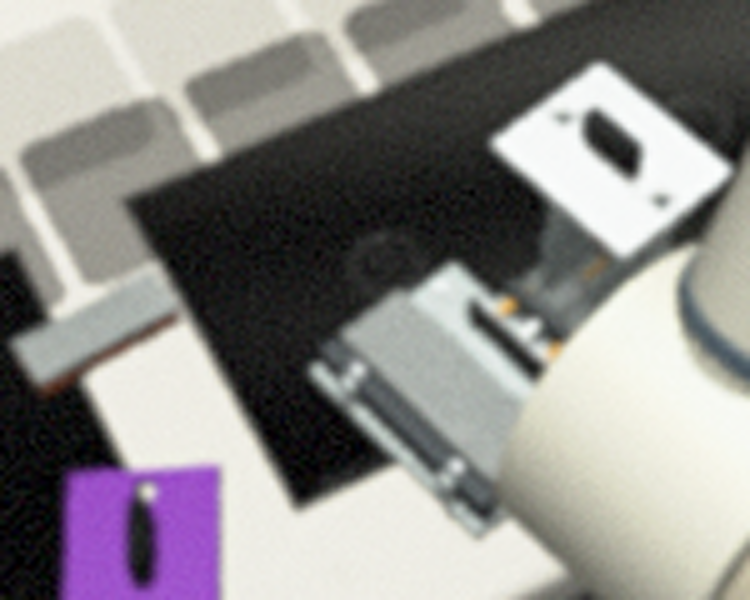

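```bash
cat > h.py <<'E'
import numpy as np,cv2
from plant import manip, grab_frame, get_calibration
def ray(c,p):
    K=np.array([[c['fx'],0,c['cx']],[0,c['fy'],c['cy']],[0,0,1]]);R=np.array(c['R']);t=np.array(c['t'])
    return -R.T@t, R.T@np.linalg.inv(K)@np.array([p[0],p[1],1.])
def onz(c,p,z):
    o,d=ray(c,p); return o+d*(z-o[2])/d[2]
def proj(c,X):
    x=np.array(c['R'])@np.asarray(X)+np.array(c['t']); return np.array([c['fx']*x[0]/x[2]+c['cx'],c['fy']*x[1]/x[2]+c['cy']])
def two(c1,p1,c2,p2):
    o1,d1=ray(c1,p1);o2,d2=ray(c2,p2)
    s=np.linalg.lstsq(np.stack([d1,-d2],1),o2-o1,rcond=None)[0]
    a=o1+s[0]*d1;b=o2+s[1]*d2; return (a+b)/2,np.linalg.norm(a-b)
E
python3 - <<'E'
from h import *
np.set_printoptions(precision=4,suppress=True)
c=get_calibration("top")
q=lambda u,v:(215+u/5-.4,205+v/5-.4)
P=[onz(c,q(*p),.143)[:2] for p in [(478,112),(612,80),(655,245),(520,283)]]
print(np.array(P),[np.linalg.norm(P[i]-P[(i+1)%4]) for i in range(4)])
ctr=np.mean(P,0); e=P[0]-P[1]+P[3]-P[2]; print('centre',ctr,'yaw',np.degrees(np.arctan2(e[1],e[0])))
e=P[1]-P[2]+P[0]-P[3]; print('yaw from y',np.degrees(np.arctan2(-e[0]*1,e[1]))+0, np.degrees(np.arctan2(e[1],e[0])))
print('grip top',onz(c,q(566,180),.171))
S=[onz(c,q(*p),.035)[:2] for p in [(328,135),(398,125),(443,318),(375,338)]]
print('stone',np.array(S),[np.linalg.norm(S[i]-S[(i+1)%4]) for i in range(4)],np.mean(S,0))
print('rod end',onz(c,q(662,163),.022))
C=get_calibration("scene");q2=lambda u,v:(215+u/5-.4,200+v/5-.4)
print(two(c,q(478,112),C,q2(490,142)),two(c,q(612,80),C,q2(600,62)),two(c,q(655,245),C,q2(735,172)))
for z in (0,.17): print([np.round(onz(c,p,z),3).tolist() for p in [(195,219),(237,251),(245,209),(345,160),(456,195),(443,238),(222,165),(410,275)]])
E
```

```text
[[ 0.4957  0.0058]
 [ 0.5149 -0.0816]
 [ 0.408  -0.1071]
 [ 0.3851 -0.0198]] [np.float64(0.08945974774890258), np.float64(0.10988499405208861), np.float64(0.09030332293093724), np.float64(0.11348753388727836)]
centre [ 0.4509 -0.0507] yaw 103.53213636006959
yaw from y -76.76608243691588 13.23391756308413
grip top [ 0.45   -0.0511  0.171 ]
stone [[0.4873 0.1169]
 [0.4934 0.068 ]
 [0.3598 0.0382]
 [0.3469 0.0853]] [np.float64(0.04933133427802594), np.float64(0.13687487585799482), np.float64(0.04889165725062313), np.float64(0.14395676615554295)] [0.4218 0.0771]
rod end [ 0.4642 -0.1153  0.022 ]
(array([0.496 , 0.0063, 0.1404]), np.float64(0.0007851675445618467)) (array([ 0.5149, -0.0815,  0.1439]), np.float64(0.00029486297959010696)) (array([ 0.4069, -0.1086,  0.1397]), np.float64(0.00362811401159385))
[[0.54, 0.428, 0.0], [0.423, 0.276, 0.0], [0.572, 0.247, 0.0], [0.742, -0.115, 0.0], [0.607, -0.505, 0.0], [0.456, -0.453, 0.0], [0.734, 0.332, 0.0], [0.329, -0.333, 0.0]]
[[0.527, 0.375, 0.17], [0.422, 0.239, 0.17], [0.556, 0.213, 0.17], [0.709, -0.111, 0.17], [0.588, -0.462, 0.17], [0.452, -0.414, 0.17], [0.701, 0.289, 0.17], [0.338, -0.307, 0.17]]
```

```bash
cat >> h.py <<'E'
from scipy.spatial.transform import Rotation as Ro
def target(yawdeg):
    # tool x down, tool y along world dir yawdeg
    y=np.array([np.cos(np.radians(yawdeg)),np.sin(np.radians(yawdeg)),0]);x=np.array([0,0,-1.]);return np.stack([x,y,np.cross(x,y)],1)
def plan(X,yawdeg,s=None):
    s=s or manip.state();R=Ro.from_rotvec(s['tool_rot']).as_matrix();T=target(yawdeg)
    print('t',round(s['time_s'],2),'pos',np.round(s['ee_pos'],4),'gap',round(s['finger_gap'],4),'q',np.round(s['qpos'],2),'F',np.round(s['ft_force'],1))
    print('R cols',np.round(R.T,3).tolist(),'turn deg (tool)',np.round(np.degrees(Ro.from_matrix(R.T@T).as_rotvec()),2))
    print('shift cm along current tool',np.round(100*R.T@(np.array(X)-s['ee_pos']),2),' along target tool',np.round(100*T.T@(np.array(X)-s['ee_pos']),2))
E
python3 - <<'E'
from h import *
plan([.451,-.051,.25],103.4);plan([.451,-.051,.25],-76.6)
E
```

```text
t 0.15 pos [ 0.2094 -0.5886  0.2275] gap 0.0915 q [-1.32  0.49  1.35  0.    1.3  -0.1 ] F [ 0.2 -0.   0.4]
R cols [[-0.0, 0.001, -1.0], [0.335, -0.942, -0.001], [-0.942, -0.335, -0.0]] turn deg (tool) [-1.7382e+02 -8.0000e-02 -1.0000e-02]
shift cm along current tool [ -2.21 -42.56 -40.78]  along target tool [-2.25 46.7  35.96]
t 0.15 pos [ 0.2094 -0.5886  0.2275] gap 0.0915 q [-1.32  0.49  1.35  0.    1.3  -0.1 ] F [ 0.2 -0.   0.4]
R cols [[-0.0, 0.001, -1.0], [0.335, -0.942, -0.001], [-0.942, -0.335, -0.0]] turn deg (tool) [ 6.18 -0.    0.05]
shift cm along current tool [ -2.21 -42.56 -40.78]  along target tool [ -2.25 -46.7  -35.96]
```

Emit:
{"op": "apply_moves", "data": {"steps": [{"rx": 6.2, "x": -2.2}, {"y": -1.2, "z": -1}, {"y": -2.4, "z": -1.9}, {"y": -2.5, "z": -1.9}, {"y": -2.5, "z": -1.9}, {"y": -2.5, "z": -1.9}, {"y": -2.5, "z": -1.9}, {"y": -2.5, "z": -1.9}, {"y": -2.5, "z": -1.9}, {"y": -2.5, "z": -1.9}, {"y": -2.5, "z": -1.9}, {"y": -2.5, "z": -1.9}, {"y": -2.5, "z": -1.9}, {"y": -2.5, "z": -1.9}, {"y": -2.5, "z": -1.9}, {"y": -2.5, "z": -1.9}, {"y": -2.5, "z": -1.9}, {"y": -2.5, "z": -1.9}, {"y": -2.5, "z": -1.9}, {"y": -2.5, "z": -2.0}]}}

```text
validation failed for argument at $.st...
```

Run:
```python
from h import *
f=grab_frame("wrist");cv2.imwrite("pics/w1.png",f[:,:,::-1]);plan([.451,-.051,.25],-76.6)
f=grab_frame("scene");cv2.imwrite("pics/s2.png",f[:,:,::-1])
```

```text
t 0.2 pos [ 0.2095 -0.5886  0.2275] gap 0.0915 q [-1.32  0.49  1.35  0.    1.3  -0.1 ] F [ 0.6 -0.6  0.2]
R cols [[-0.0, 0.001, -1.0], [0.335, -0.942, -0.001], [-0.942, -0.335, -0.0]] turn deg (tool) [ 6.19 -0.    0.04]
shift cm along current tool [ -2.21 -42.56 -40.78]  along target tool [ -2.25 -46.7  -35.96]
```

View pics/w1.png

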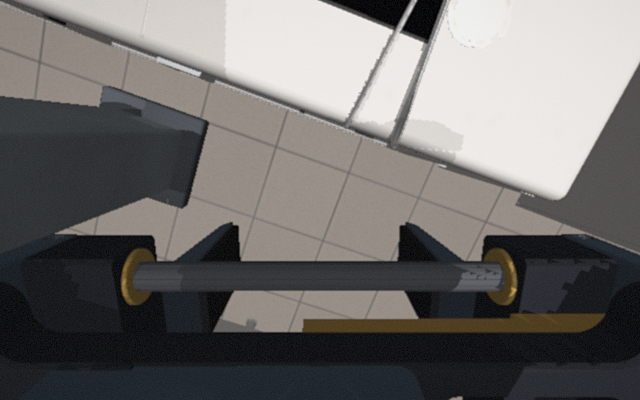

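View pics/s2.png

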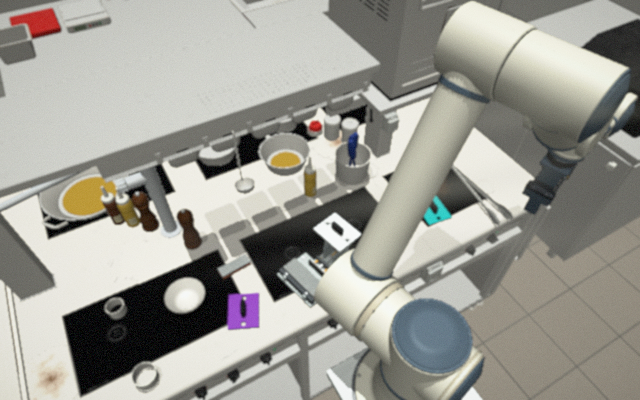

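Emit:
{"op": "apply_moves", "data": {"steps": [{"x": -2.2, "y": 0, "z": 0, "rx": 6.2, "ry": 0, "rz": 0, "claw": 0}]}}

```text
time_s: 0.33
ee_pos: [0.209, -0.587, 0.2464]
tool_rot: [2.098, 0.256, -2.1]
ft_force: [-0.4, -0.6, -0.5]
finger_gap: 0.0916
```

All seven keys are needed in each row.

Emit:
{"op": "apply_moves", "data": {"steps": [{"x": 0, "y": -1.2, "z": -1, "rx": 0, "ry": 0, "rz": 0, "claw": 0}, {"x": 0, "y": -2.4, "z": -1.9, "rx": 0, "ry": 0, "rz": 0, "claw": 0}, {"x": 0, "y": -2.5, "z": -1.9, "rx": 0, "ry": 0, "rz": 0, "claw": 0}, {"x": 0, "y": -2.5, "z": -1.9, "rx": 0, "ry": 0, "rz": 0, "claw": 0}, {"x": 0, "y": -2.5, "z": -1.9, "rx": 0, "ry": 0, "rz": 0, "claw": 0}, {"x": 0, "y": -2.5, "z": -1.9, "rx": 0, "ry": 0, "rz": 0, "claw": 0}, {"x": 0, "y": -2.5, "z": -1.9, "rx": 0, "ry": 0, "rz": 0, "claw": 0}, {"x": 0, "y": -2.5, "z": -1.9, "rx": 0, "ry": 0, "rz": 0, "claw": 0}, {"x": 0, "y": -2.5, "z": -1.9, "rx": 0, "ry": 0, "rz": 0, "claw": 0}, {"x": 0, "y": -2.5, "z": -1.9, "rx": 0, "ry": 0, "rz": 0, "claw": 0}, {"x": 0, "y": -2.5, "z": -1.9, "rx": 0, "ry": 0, "rz": 0, "claw": 0}, {"x": 0, "y": -2.5, "z": -1.9, "rx": 0, "ry": 0, "rz": 0, "claw": 0}, {"x": 0, "y": -2.5, "z": -1.9, "rx": 0, "ry": 0, "rz": 0, "claw": 0}, {"x": 0, "y": -2.5, "z": -1.9, "rx": 0, "ry": 0, "rz": 0, "claw": 0}, {"x": 0, "y": -2.5, "z": -1.9, "rx": 0, "ry": 0, "rz": 0, "claw": 0}, {"x": 0, "y": -2.5, "z": -1.9, "rx": 0, "ry": 0, "rz": 0, "claw": 0}, {"x": 0, "y": -2.5, "z": -1.9, "rx": 0, "ry": 0, "rz": 0, "claw": 0}, {"x": 0, "y": -2.5, "z": -1.9, "rx": 0, "ry": 0, "rz": 0, "claw": 0}, {"x": 0, "y": -2.5, "z": -1.9, "rx": 0, "ry": 0, "rz": 0, "claw": 0}, {"x": 0, "y": 0, "z": 0, "rx": 0, "ry": 0, "rz": 0, "claw": 0}]}}

```text
time_s: 2.0
ee_pos: [0.4467, -0.055, 0.25]
tool_rot: [2.097, 0.25, -2.095]
ft_force: [-0.4, 0.0, -0.2]
finger_gap: 0.0912
```

Run:
```python
from h import *
f=grab_frame("wrist");cv2.imwrite("pics/w2.png",f[:,:,::-1]);plan([.451,-.051,.25],-76.6)
f=grab_frame("top");cv2.imwrite("pics/t2.png",f[:,:,::-1])
```

```text
t 2.05 pos [ 0.4459 -0.0568  0.2499] gap 0.0912 q [-0.26  0.22  1.72  0.    1.2   1.07] F [-0.8 -0.4  0. ]
R cols [[0.0, 0.0, -1.0], [0.235, -0.972, -0.0], [-0.972, -0.235, -0.0]] turn deg (tool) [ 0.19 -0.01  0.01]
shift cm along current tool [-0.01 -0.44 -0.63]  along target tool [-0.01 -0.44 -0.63]
```

View pics/w2.png

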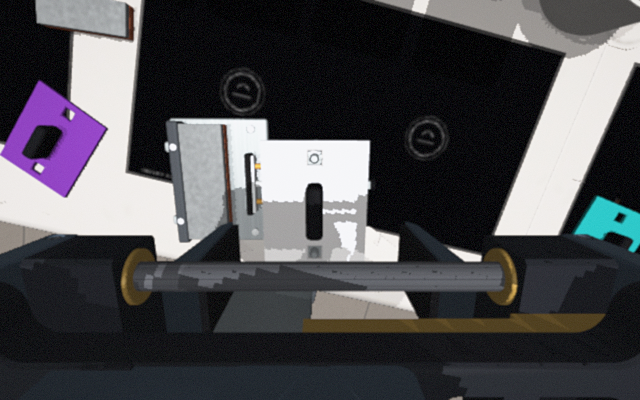

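View pics/t2.png

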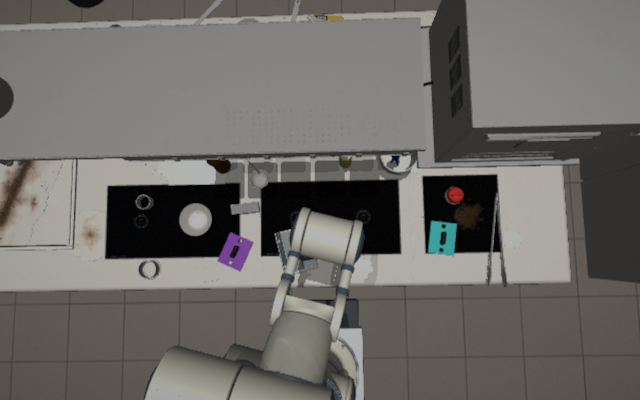

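Run:
```python
from h import *
np.set_printoptions(precision=4,suppress=True)
c=get_calibration("wrist")
a=onz(c,(314,158),.149);b=onz(c,(314,253),.149);print(a,b,np.linalg.norm(a-b),(a+b)/2)
for p in [(262,139.5),(370,140.5),(259,235),(371,235)]: print(onz(c,p,.143))
e=onz(c,(262,139.5),.143)-onz(c,(370,140.5),.143);print(np.linalg.norm(e),np.degrees(np.arctan2(e[1],e[0])))
f=cv2.imread("pics/w2.png")[120:270,230:410];cv2.imwrite("pics/w2c.png",cv2.resize(f,None,fx=4,fy=4,interpolation=cv2.INTER_CUBIC))
```

```text
[ 0.4888 -0.0435  0.149 ] [ 0.4088 -0.0624  0.149 ] 0.08223678024483161 [ 0.4488 -0.0529  0.149 ]
[0.493  0.0013 0.143 ]
[ 0.5128 -0.0848  0.143 ]
[ 0.4116 -0.0118  0.143 ]
[ 0.4346 -0.1078  0.143 ]
0.08831554238937384 102.97657426203197
```

View pics/w2c.png

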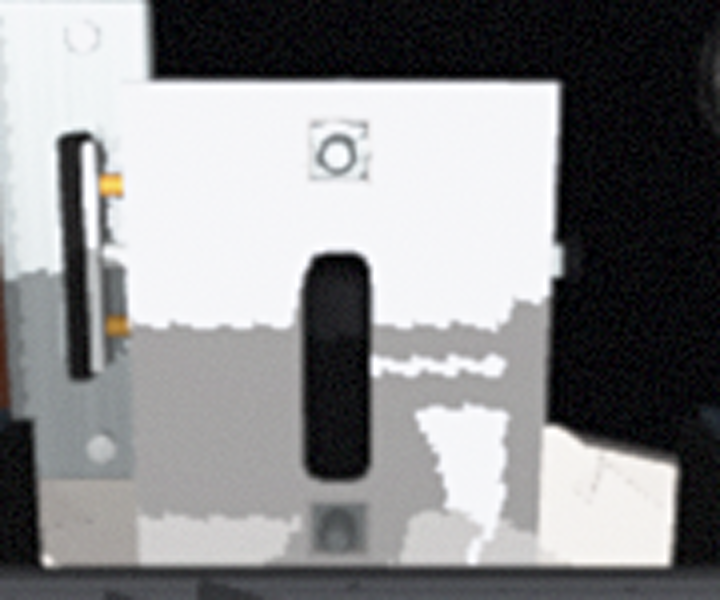

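Emit:
{"op": "apply_moves", "data": {"squeeze": 20, "steps": [{"x": 0, "y": -0.4, "z": -0.55, "rx": 0.2, "ry": 0, "rz": 0, "claw": 0}, {"x": 1.5, "y": 0, "z": 0, "rx": 0, "ry": 0, "rz": 0, "claw": 0}, {"x": 2, "y": 0, "z": 0, "rx": 0, "ry": 0, "rz": 0, "claw": 0}, {"x": 2, "y": 0, "z": 0, "rx": 0, "ry": 0, "rz": 0, "claw": 0}, {"x": 1.5, "y": 0, "z": 0, "rx": 0, "ry": 0, "rz": 0, "claw": 0}, {"x": 1.0, "y": 0, "z": 0, "rx": 0, "ry": 0, "rz": 0, "claw": 0}, {"x": 0.8, "y": 0, "z": 0, "rx": 0, "ry": 0, "rz": 0, "claw": 0}, {"x": 0, "y": 0, "z": 0, "rx": 0, "ry": 0, "rz": 0, "claw": 0}, {"x": 0, "y": 0, "z": 0, "rx": 0, "ry": 0, "rz": 0, "claw": 0}]}}

```text
time_s: 2.85
ee_pos: [0.4497, -0.0542, 0.162]
tool_rot: [2.1, 0.242, -2.1]
ft_force: [-0.5, 1.2, 0.4]
finger_gap: 0.0912
```

Run:
```python
from h import *
f=grab_frame("wrist");cv2.imwrite("pics/w3.png",f[:,:,::-1]);plan([.45,-.052,.161],-76.8)
```

```text
t 2.9 pos [ 0.4499 -0.0541  0.1624] gap 0.0909 q [-0.25  0.35  1.84 -0.    0.96  1.09] F [-0.7 -0.5  0.1]
R cols [[0.0, -0.0, -1.0], [0.227, -0.974, 0.0], [-0.974, -0.227, -0.0]] turn deg (tool) [-0.06 -0.02 -0.01]
shift cm along current tool [ 0.14 -0.2  -0.06]  along target tool [ 0.14 -0.2  -0.06]
```

View pics/w3.png

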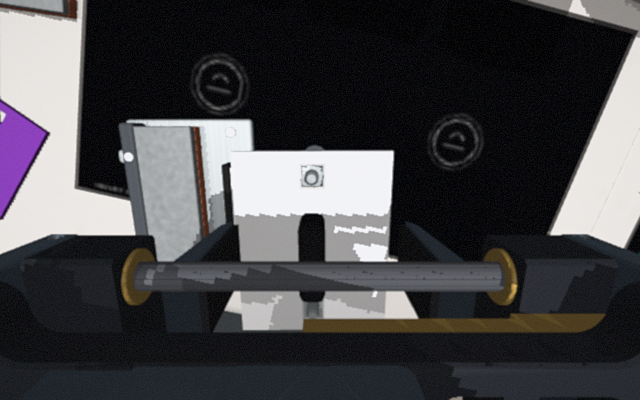

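Emit:
{"op": "apply_moves", "data": {"squeeze": 20, "steps": [{"x": 0.1, "y": -0.27, "z": 0, "rx": 0, "ry": 0, "rz": 0, "claw": 0}, {"x": 0, "y": 0, "z": 0, "rx": 0, "ry": 0, "rz": 0, "claw": 100}, {"x": 0, "y": 0, "z": 0, "rx": 0, "ry": 0, "rz": 0, "claw": 170}, {"x": 0, "y": 0, "z": 0, "rx": 0, "ry": 0, "rz": 0, "claw": 230}, {"x": 0, "y": 0, "z": 0, "rx": 0, "ry": 0, "rz": 0, "claw": 255}, {"x": 0, "y": 0, "z": 0, "rx": 0, "ry": 0, "rz": 0, "claw": 255}, {"x": 0, "y": 0, "z": 0, "rx": 0, "ry": 0, "rz": 0, "claw": 255}, {"x": 0, "y": 0, "z": 0, "rx": 0, "ry": 0, "rz": 0, "claw": 255}]}}

```text
time_s: 3.57
ee_pos: [0.4491, -0.0511, 0.1609]
tool_rot: [2.1, 0.243, -2.099]
ft_force: [-0.4, -0.2, -0.5]
finger_gap: 0.0475
```

Emit:
{"op": "apply_moves", "data": {"steps": [{"x": 0, "y": 0, "z": 0, "rx": 0, "ry": 0, "rz": 0, "claw": 255}, {"x": 0, "y": 0, "z": 0, "rx": 0, "ry": 0, "rz": 0, "claw": 255}, {"x": 0, "y": 0, "z": 0, "rx": 0, "ry": 0, "rz": 0, "claw": 255}, {"x": 0, "y": 0, "z": 0, "rx": 0, "ry": 0, "rz": 0, "claw": 255}, {"x": 0, "y": 0, "z": 0, "rx": 0, "ry": 0, "rz": 0, "claw": 255}, {"x": 0, "y": 0, "z": 0, "rx": 0, "ry": 0, "rz": 0, "claw": 255}, {"x": 0, "y": 0, "z": 0, "rx": 0, "ry": 0, "rz": 0, "claw": 255}, {"x": 0, "y": 0, "z": 0, "rx": 0, "ry": 0, "rz": 0, "claw": 255}]}}

```text
time_s: 4.23
ee_pos: [0.449, -0.0511, 0.1609]
tool_rot: [2.1, 0.243, -2.099]
ft_force: [-0.7, 0.3, 1.6]
finger_gap: 0.014
```

Emit:
{"op": "apply_moves", "data": {"steps": [{"x": -0.3, "y": 0, "z": 0, "rx": 0, "ry": 0, "rz": 0, "claw": 255}, {"x": -0.5, "y": 0, "z": 0, "rx": 0, "ry": 0, "rz": 0, "claw": 255}, {"x": -0.5, "y": 0, "z": 0, "rx": 0, "ry": 0, "rz": 0, "claw": 255}, {"x": -1, "y": 0, "z": 0, "rx": 0, "ry": 0, "rz": 0, "claw": 255}, {"x": -1, "y": 0, "z": 0, "rx": 0, "ry": 0, "rz": 0, "claw": 255}, {"x": -1, "y": 0, "z": 0, "rx": 0, "ry": 0, "rz": 0, "claw": 255}, {"x": -1, "y": 0, "z": 0, "rx": 0, "ry": 0, "rz": 0, "claw": 255}, {"x": 0, "y": 0, "z": 0, "rx": 0, "ry": 0, "rz": 0, "claw": 255}]}}

```text
time_s: 4.9
ee_pos: [0.4499, -0.0513, 0.2159]
tool_rot: [2.102, 0.242, -2.096]
ft_force: [0.9, -0.5, -2.0]
finger_gap: 0.0138
```

Run:
```python
from h import *
f=grab_frame("wrist");cv2.imwrite("pics/w4.png",f[:,:,::-1]);plan([.52,-.235,.20],-76.8)
c=get_calibration("wrist")
for p in [(585,0),(75,187),(330,240)]: print(onz(c,p,0))
for X in [(.52,-.235,0),(.57,-.18,0),(.57,-.29,0)]: print(proj(get_calibration("top"),X))
```

```text
t 4.95 pos [ 0.4496 -0.0512  0.2149] gap 0.014 q [-0.25  0.27  1.77  0.    1.1   1.1 ] F [ 0.4 -0.1 -1.3]
R cols [[0.002, -0.001, -1.0], [0.228, -0.974, 0.001], [-0.974, -0.228, -0.002]] turn deg (tool) [-0.02 -0.11 -0.06]
shift cm along current tool [ 1.51 19.5  -2.66]  along target tool [ 1.49 19.5  -2.66]
[ 0.70770557 -0.27700056  0.        ]
[0.3852689  0.23273001 0.        ]
[ 0.38942566 -0.0798171   0.        ]
[380.30800734 221.00384041]
[364.39173788 207.26617435]
[395.40985911 206.6631008 ]
```

View pics/w4.png

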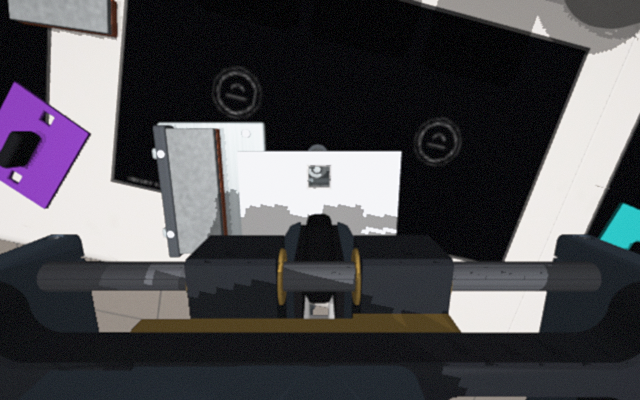

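Emit:
{"op": "apply_moves", "data": {"steps": [{"x": -0.5, "y": 0.8, "z": -0.1, "rx": 0, "ry": 0, "rz": 0, "claw": 255}, {"x": 0, "y": 1.6, "z": -0.2, "rx": 0, "ry": 0, "rz": 0, "claw": 255}, {"x": 0, "y": 2.0, "z": -0.3, "rx": 0, "ry": 0, "rz": 0, "claw": 255}, {"x": 0, "y": 2.0, "z": -0.3, "rx": 0, "ry": 0, "rz": 0, "claw": 255}, {"x": 0, "y": 2.0, "z": -0.3, "rx": 0, "ry": 0, "rz": 0, "claw": 255}, {"x": 0, "y": 2.0, "z": -0.3, "rx": 0, "ry": 0, "rz": 0, "claw": 255}, {"x": 0, "y": 2.0, "z": -0.3, "rx": 0, "ry": 0, "rz": 0, "claw": 255}, {"x": 0, "y": 2.0, "z": -0.3, "rx": 0, "ry": 0, "rz": 0, "claw": 255}, {"x": 0, "y": 2.0, "z": -0.3, "rx": 0, "ry": 0, "rz": 0, "claw": 255}, {"x": 0, "y": 1.6, "z": -0.2, "rx": 0, "ry": 0, "rz": 0, "claw": 255}, {"x": 0, "y": 1.0, "z": -0.2, "rx": 0, "ry": 0, "rz": 0, "claw": 255}, {"x": 1, "y": 0, "z": 0, "rx": 0, "ry": 0, "rz": 0, "claw": 255}, {"x": 2, "y": 0, "z": 0, "rx": 0, "ry": 0, "rz": 0, "claw": 255}, {"x": 2.5, "y": 0, "z": 0, "rx": 0, "ry": 0, "rz": 0, "claw": 255}, {"x": 2.5, "y": 0, "z": 0, "rx": 0, "ry": 0, "rz": 0, "claw": 255}, {"x": 2.5, "y": 0, "z": 0, "rx": 0, "ry": 0, "rz": 0, "claw": 255}, {"x": 2.5, "y": 0, "z": 0, "rx": 0, "ry": 0, "rz": 0, "claw": 255}, {"x": 2, "y": 0, "z": 0, "rx": 0, "ry": 0, "rz": 0, "claw": 255}, {"x": 1.5, "y": 0, "z": 0, "rx": 0, "ry": 0, "rz": 0, "claw": 255}, {"x": 0, "y": 0, "z": 0, "rx": 0, "ry": 0, "rz": 0, "claw": 255}]}}

```text
time_s: 6.62
ee_pos: [0.5174, -0.2279, 0.0506]
tool_rot: [2.096, 0.247, -2.106]
ft_force: [-1.4, 0.3, -1.6]
finger_gap: 0.0138
```

Run:
```python
from h import *
f=grab_frame("wrist");cv2.imwrite("pics/w5.png",f[:,:,::-1]);plan([.52,-.23,.023],-76.8)
f=grab_frame("top");cv2.imwrite("pics/t5.png",f[:,:,::-1])
```

```text
t 6.67 pos [ 0.5182 -0.2284  0.0523] gap 0.014 q [-0.52  0.64  1.66  0.    0.84  0.82] F [-0.  -0.2 -1. ]
R cols [[-0.003, 0.002, -1.0], [0.229, -0.974, -0.003], [-0.974, -0.229, 0.003]] turn deg (tool) [0.01 0.16 0.15]
shift cm along current tool [ 2.93  0.21 -0.15]  along target tool [ 2.93  0.2  -0.14]
```

View pics/w5.png

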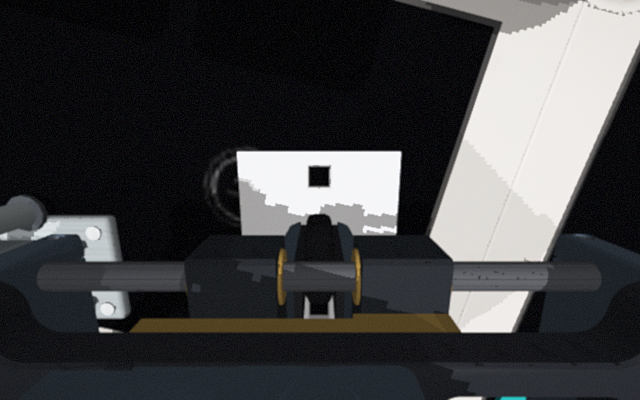

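View pics/t5.png

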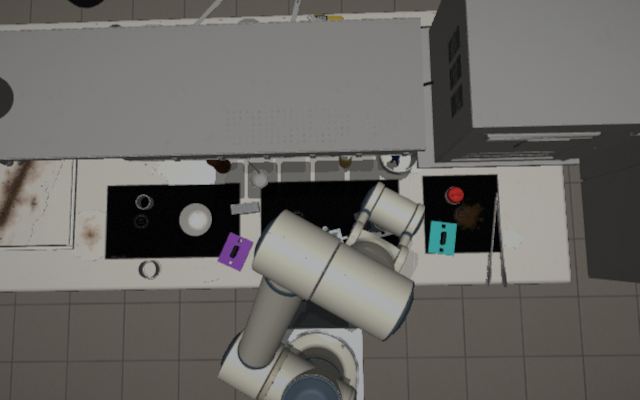

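Emit:
{"op": "apply_moves", "data": {"steps": [{"x": 1, "y": 0, "z": 0, "rx": 0, "ry": 0.1, "rz": 0.1, "claw": 255}, {"x": 0.8, "y": 0, "z": 0, "rx": 0, "ry": 0, "rz": 0, "claw": 255}, {"x": 0.4, "y": 0, "z": 0, "rx": 0, "ry": 0, "rz": 0, "claw": 255}, {"x": 0.3, "y": 0, "z": 0, "rx": 0, "ry": 0, "rz": 0, "claw": 255}, {"x": 0.2, "y": 0, "z": 0, "rx": 0, "ry": 0, "rz": 0, "claw": 255}, {"x": 0.1, "y": 0, "z": 0, "rx": 0, "ry": 0, "rz": 0, "claw": 255}, {"x": 0, "y": 0, "z": 0, "rx": 0, "ry": 0, "rz": 0, "claw": 255}, {"x": 0, "y": 0, "z": 0, "rx": 0, "ry": 0, "rz": 0, "claw": 255}]}}

```text
time_s: 7.38
ee_pos: [0.5198, -0.2298, 0.0261]
tool_rot: [2.101, 0.241, -2.097]
ft_force: [-0.7, -0.0, -2.2]
finger_gap: 0.0142
```

Emit:
{"op": "apply_moves", "data": {"steps": [{"x": 0.1, "y": 0, "z": 0, "rx": 0, "ry": 0, "rz": 0, "claw": 255}, {"x": 0.1, "y": 0, "z": 0, "rx": 0, "ry": 0, "rz": 0, "claw": 255}, {"x": 0, "y": 0, "z": 0, "rx": 0, "ry": 0, "rz": 0, "claw": 255}, {"x": 0, "y": 0, "z": 0, "rx": 0, "ry": 0, "rz": 0, "claw": 255}]}}

```text
time_s: 7.72
ee_pos: [0.5196, -0.2297, 0.0239]
tool_rot: [2.101, 0.241, -2.097]
ft_force: [0.4, 0.2, -1.9]
finger_gap: 0.0143
```

Emit:
{"op": "apply_moves", "data": {"steps": [{"x": 0.1, "y": 0, "z": 0, "rx": 0, "ry": 0, "rz": 0, "claw": 255}, {"x": 0.1, "y": 0, "z": 0, "rx": 0, "ry": 0, "rz": 0, "claw": 255}, {"x": 0, "y": 0, "z": 0, "rx": 0, "ry": 0, "rz": 0, "claw": 255}, {"x": 0, "y": 0, "z": 0, "rx": 0, "ry": 0, "rz": 0, "claw": 255}]}}

```text
time_s: 8.05
ee_pos: [0.5199, -0.2298, 0.0227]
tool_rot: [2.101, 0.241, -2.096]
ft_force: [-2.4, 2.6, 15.5]
finger_gap: 0.0137
```

Emit:
{"op": "apply_moves", "data": {"steps": [{"x": -0.1, "y": 0, "z": 0, "rx": 0, "ry": 0, "rz": 0, "claw": 255}, {"x": 0, "y": 0, "z": 0, "rx": 0, "ry": 0, "rz": 0, "claw": 150}, {"x": 0, "y": 0, "z": 0, "rx": 0, "ry": 0, "rz": 0, "claw": 150}, {"x": 0, "y": 0, "z": 0, "rx": 0, "ry": 0, "rz": 0, "claw": 150}, {"x": 0, "y": 0, "z": 0, "rx": 0, "ry": 0, "rz": 0, "claw": 150}, {"x": 0, "y": 0, "z": 0, "rx": 0, "ry": 0, "rz": 0, "claw": 150}, {"x": -1, "y": 0, "z": 0, "rx": 0, "ry": 0, "rz": 0, "claw": 100}, {"x": -2, "y": 0, "z": 0, "rx": 0, "ry": 0, "rz": 0, "claw": 0}, {"x": -3, "y": 0, "z": 0, "rx": 0, "ry": 0, "rz": 0, "claw": 0}, {"x": -3, "y": 0, "z": 0, "rx": 0, "ry": 0, "rz": 0, "claw": 0}, {"x": -3, "y": 0, "z": 0, "rx": 0, "ry": 0, "rz": 0, "claw": 0}, {"x": -3, "y": 0, "z": 0, "rx": 0, "ry": 0, "rz": 0, "claw": 0}, {"x": -3, "y": 0, "z": 0, "rx": 0, "ry": 0, "rz": 0, "claw": 0}, {"x": -2, "y": 0, "z": 0, "rx": 0, "ry": 0, "rz": 0, "claw": 0}, {"x": 0, "y": 0, "z": 0, "rx": 0, "ry": 0, "rz": 0, "claw": 0}]}}

```text
time_s: 9.3
ee_pos: [0.5208, -0.2303, 0.2281]
tool_rot: [2.105, 0.236, -2.089]
ft_force: [-0.1, -0.6, -0.1]
finger_gap: 0.0908
```

Run:
```python
from h import *
f=grab_frame("wrist");cv2.imwrite("pics/w6.png",f[:,:,::-1]);plan([.454,-.06,.2],-76.8)
f=grab_frame("scene");cv2.imwrite("pics/s6.png",cv2.resize(f[180:320,200:440,::-1],None,fx=3,fy=3,interpolation=cv2.INTER_CUBIC))
```

```text
t 9.35 pos [ 0.5201 -0.23    0.2258] gap 0.091 q [-0.52  0.41  1.5  -0.    1.23  0.82] F [-0.1  1.  -0.1]
R cols [[0.006, -0.004, -1.0], [0.228, -0.974, 0.005], [-0.974, -0.228, -0.005]] turn deg (tool) [-0.01 -0.29 -0.28]
shift cm along current tool [  2.47 -18.07   2.57]  along target tool [  2.58 -18.06   2.56]
```

View pics/w6.png

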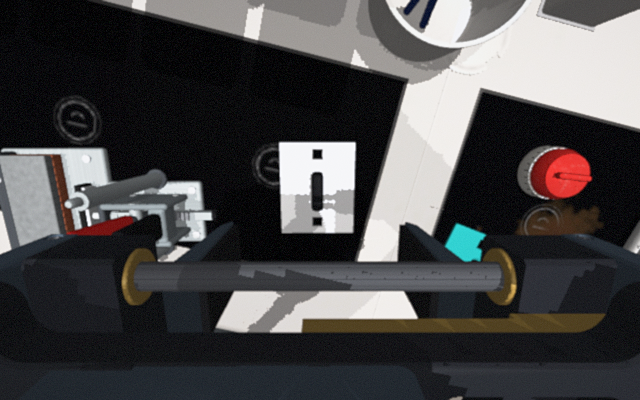

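View pics/s6.png

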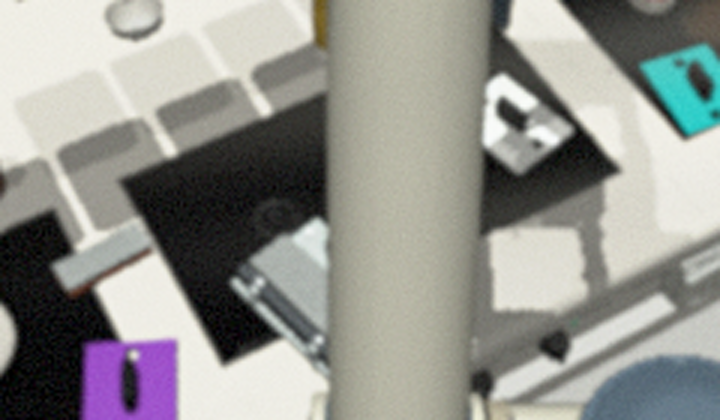

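Emit:
{"op": "apply_moves", "data": {"steps": [{"x": 0, "y": -1.0, "z": 0.1, "rx": 0, "ry": -0.1, "rz": -0.1, "claw": 0}, {"x": 0, "y": -2.0, "z": 0.3, "rx": 0, "ry": 0, "rz": 0, "claw": 0}, {"x": 0, "y": -2.5, "z": 0.4, "rx": 0, "ry": 0, "rz": 0, "claw": 0}, {"x": 0, "y": -2.5, "z": 0.4, "rx": 0, "ry": 0, "rz": 0, "claw": 0}, {"x": 0, "y": -2.5, "z": 0.4, "rx": 0, "ry": 0, "rz": 0, "claw": 0}, {"x": 0, "y": -2.5, "z": 0.4, "rx": 0, "ry": 0, "rz": 0, "claw": 0}, {"x": 0, "y": -2.5, "z": 0.4, "rx": 0, "ry": 0, "rz": 0, "claw": 0}, {"x": 0, "y": -2.3, "z": 0.4, "rx": 0, "ry": 0, "rz": 0, "claw": 0}, {"x": 0, "y": -1.0, "z": 0.1, "rx": 0, "ry": 0, "rz": 0, "claw": 0}, {"x": 0, "y": 0, "z": 0, "rx": 0, "ry": 0, "rz": 0, "claw": 0}, {"x": 0, "y": 0, "z": 0, "rx": 0, "ry": 0, "rz": 0, "claw": 0}]}}

```text
time_s: 10.32
ee_pos: [0.448, -0.0529, 0.2225]
tool_rot: [2.098, 0.244, -2.1]
ft_force: [0.4, -0.5, 0.3]
finger_gap: 0.0913
```

Run:
```python
from h import *
c=get_calibration("wrist");f=grab_frame("wrist");cv2.imwrite("pics/w7.png",f[:,:,::-1]);plan([.4494,-.0532,.2],-76.8)
cv2.imwrite("pics/w7c.png",cv2.resize(f[100:260,120:400,::-1],None,fx=2.8,fy=2.8,interpolation=cv2.INTER_CUBIC))
import json;json.dump({k:np.array(v).tolist() for k,v in c.items()},open("c7.json","w"))
```

```text
t 10.37 pos [ 0.4484 -0.0534  0.2226] gap 0.0915 q [-0.25  0.26  1.76 -0.    1.12  1.09] F [ 0.2  0.5 -0.8]
R cols [[-0.0, -0.0, -1.0], [0.228, -0.974, 0.0], [-0.974, -0.228, 0.0]] turn deg (tool) [ 0.    0.02 -0.01]
shift cm along current tool [ 2.26  0.   -0.11]  along target tool [ 2.26  0.   -0.11]
```

View pics/w7c.png

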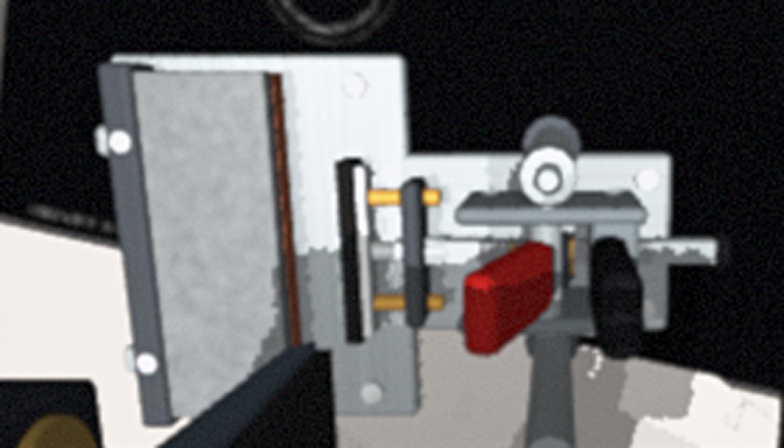

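```bash
cat >> h.py <<'E'
V0=np.array([.4513,-.0615]);VY=np.radians(103.2)
def vice(P):
    d=np.asarray(P)[:2]-V0;c,s=np.cos(VY),np.sin(VY);return np.array([d@[c,s],d@[-s,c],P[2]])*1000
E
python3 - <<'E'
from h import *
import json
np.set_printoptions(precision=1,suppress=True)
c=json.load(open("c7.json"));q=lambda u,v:(120+(u+.5)/2.8-.5,100+(v+.5)/2.8-.5)
for n,p,z in [("stone R top far",(268,73),.035),("stone R top near",(290,340),.035),("stone L far",(133,70),.035),("stone L near",(172,420),.035),
 ("pad front far",(338,162),.032),("pad front near",(343,340),.032),("pad back far",(366,167),.032),("pad back near",(371,335),.032),("pusher far",(402,182),.032),("pusher near",(407,322),.032),("pusher back",(424,182),.032),
 ("stop face far",(133,68),.035),("stopback",(100,64),.035),("pin far",(548,179),.149),("rod end",(716,250),.022),("bed corner",(405,55),.01),("trig L",(465,290),.13),("trig R",(552,250),.13),("handle R",(640,290),.132),("handle l",(594,290),.132)]:
    print(n,vice(onz(c,q(*p),z)))
E
```

```text
stone R top far [118.6 -70.6  35. ]
stone R top near [118.   34.4  35. ]
stone L far [169.4 -71.7  35. ]
stone L near [169.6  69.1  35. ]
pad front far [ 94.9 -37.1  32. ]
pad front near [97.2 35.3 32. ]
pad back far [ 84.1 -35.1  32. ]
pad back near [85.6 33.1 32. ]
pusher far [ 70.3 -29.3  32. ]
pusher near [70.7 27.6 32. ]
pusher back [ 61.6 -29.3  32. ]
stop face far [169.4 -72.4  35. ]
stopback [181.6 -73.9  35. ]
pin far [ 11.8 -42.7 149. ]
rod end [-55.9  -0.4  22. ]
bed corner [ 70.8 -77.9  10. ]
trig L [ 36.1  -8.7 130. ]
trig R [ 10.9 -20.4 130. ]
handle R [-14.4  -9.1 132. ]
handle l [ -1.2  -9.1 132. ]
```

Emit:
{"op": "apply_moves", "data": {"squeeze": 30, "steps": [{"x": 1.0, "y": 0.7, "z": -0.1, "rx": 0, "ry": 0, "rz": 0, "claw": 0}, {"x": 2, "y": 0, "z": 0, "rx": 0, "ry": 0, "rz": 0, "claw": 0}, {"x": 2.5, "y": 0, "z": 0, "rx": 0, "ry": 0, "rz": 0, "claw": 0}, {"x": 2.5, "y": 0, "z": 0, "rx": 0, "ry": 0, "rz": 0, "claw": 0}, {"x": 2, "y": 0, "z": 0, "rx": 0, "ry": 0, "rz": 0, "claw": 0}, {"x": 1.2, "y": 0, "z": 0, "rx": 0, "ry": 0, "rz": 0, "claw": 0}, {"x": 0, "y": 0, "z": 0, "rx": 0, "ry": 0, "rz": 0, "claw": 0}, {"x": 0, "y": 0, "z": 0, "rx": 0, "ry": 0, "rz": 0, "claw": 0}]}}

```text
time_s: 11.03
ee_pos: [0.4506, -0.0605, 0.1101]
tool_rot: [2.099, 0.242, -2.102]
ft_force: [0.4, 0.0, 0.1]
finger_gap: 0.0912
```

```bash
cat >> h.py <<'E'
def snap(n):
    c=get_calibration("wrist");f=grab_frame("wrist");s=manip.state()
    print('t',round(s['time_s'],2),'pos',np.round(s['ee_pos'],4),'gap',round(s['finger_gap'],4),'F',np.round(s['ft_force'],1))
    cv2.imwrite(f"pics/{n}.png",cv2.resize(f[60:260,60:460,::-1],None,fx=2,fy=2,interpolation=cv2.INTER_CUBIC))
    import json;json.dump({k:np.array(v).tolist() for k,v in c.items()},open(n+".json","w"))
def meas(n,pts):
    import json;c=json.load(open(n+".json"))
    for nm,p,z in pts: print(nm,np.round(vice(onz(c,(60+(p[0]+.5)/2-.5,60+(p[1]+.5)/2-.5),z/1000)),1))
E
python3 -c "
from h import *
snap('a0')"
```

```text
t 11.08 pos [ 0.451  -0.0604  0.1108] gap 0.0912 F [ 1.   0.3 -0.8]
```

View pics/a0.png

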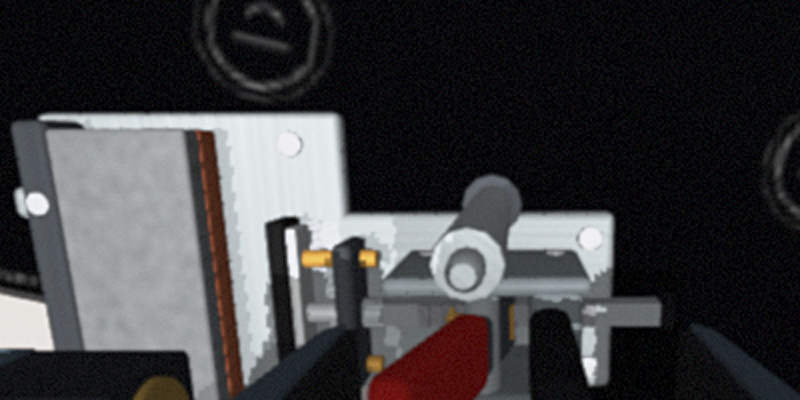

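```bash
python3 -c "
from h import *
meas('a0',[('stoneR',(188,131),35),('stoneL',(47,130),35),('padF',(267,222),32),('padB',(296,228),32),('pushF',(334,245),32),('pushB',(361,240),32),('rodend',(662,312),22)])"
```

```text
stoneR [118.6 -70.6  35. ]
stoneL [168.6 -71.   35. ]
padF [ 94.9 -37.8  32. ]
padB [ 84.3 -35.5  32. ]
pushF [ 70.5 -29.1  32. ]
pushB [ 60.3 -31.   32. ]
rodend [-56.6   0.   22. ]
```

Emit:
{"op": "apply_moves", "data": {"squeeze": 30, "steps": [{"x": 0, "y": 0, "z": 0, "rx": 0, "ry": 0, "rz": 0, "claw": 70}, {"x": 0, "y": 0, "z": 0, "rx": 0, "ry": 0, "rz": 0, "claw": 80}, {"x": 0, "y": 0, "z": 0, "rx": 0, "ry": 0, "rz": 0, "claw": 100}, {"x": 0, "y": 0, "z": 0, "rx": 0, "ry": 0, "rz": 0, "claw": 120}, {"x": 0, "y": 0, "z": 0, "rx": 0, "ry": 0, "rz": 0, "claw": 140}, {"x": 0, "y": 0, "z": 0, "rx": 0, "ry": 0, "rz": 0, "claw": 155}, {"x": 0, "y": 0, "z": 0, "rx": 0, "ry": 0, "rz": 0, "claw": 165}, {"x": 0, "y": 0, "z": 0, "rx": 0, "ry": 0, "rz": 0, "claw": 165}, {"x": 0, "y": 0, "z": 0, "rx": 0, "ry": 0, "rz": 0, "claw": 165}, {"x": 0, "y": 0, "z": 0, "rx": 0, "ry": 0, "rz": 0, "claw": 165}]}}

```text
time_s: 11.92
ee_pos: [0.4508, -0.0607, 0.111]
tool_rot: [2.098, 0.241, -2.098]
ft_force: [-2.8, -16.4, 1.0]
finger_gap: 0.0341
```

```bash
python3 -c "
from h import *
snap('a1')"
```

```text
t 11.97 pos [ 0.4508 -0.0607  0.1111] gap 0.0341 F [ -2.9 -15.7   2.1]
```

View pics/a1.png

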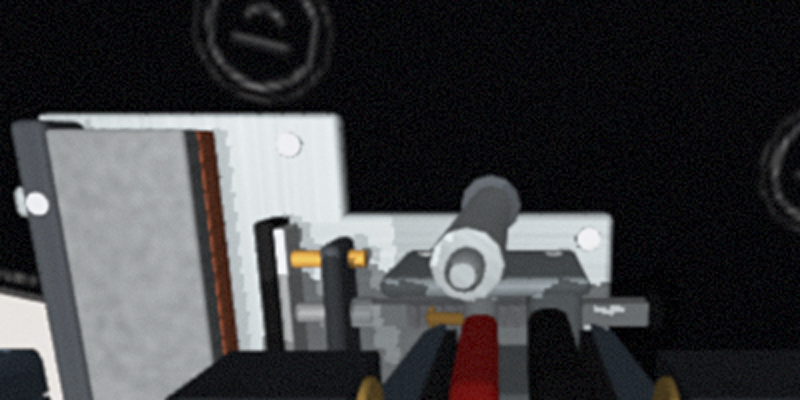

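Emit:
{"op": "apply_moves", "data": {"squeeze": 30, "steps": [{"x": 0, "y": 0, "z": 0, "rx": 0, "ry": 0, "rz": 0, "claw": 30}, {"x": 0, "y": 0, "z": 0, "rx": 0, "ry": 0, "rz": 0, "claw": 30}, {"x": 0, "y": 0, "z": 0, "rx": 0, "ry": 0, "rz": 0, "claw": 30}, {"x": 0, "y": 0, "z": 0, "rx": 0, "ry": 0, "rz": 0, "claw": 30}, {"x": 0, "y": 0, "z": 0, "rx": 0, "ry": 0, "rz": 0, "claw": 30}, {"x": 0, "y": 0, "z": 0, "rx": 0, "ry": 0, "rz": 0, "claw": 30}, {"x": 0, "y": 0, "z": 0, "rx": 0, "ry": 0, "rz": 0, "claw": 30}, {"x": 0, "y": 0, "z": 0, "rx": 0, "ry": 0, "rz": 0, "claw": 30}, {"x": 0, "y": 0, "z": 0, "rx": 0, "ry": 0, "rz": 0, "claw": 30}, {"x": 0, "y": 0, "z": 0, "rx": 0, "ry": 0, "rz": 0, "claw": 30}]}}

```text
time_s: 12.8
ee_pos: [0.4508, -0.0596, 0.1109]
tool_rot: [2.1, 0.243, -2.099]
ft_force: [0.5, -1.1, -0.3]
finger_gap: 0.0804
```

```bash
python3 -c "
from h import *
snap('a2')"
```

```text
t 12.85 pos [ 0.4508 -0.0597  0.1109] gap 0.0803 F [-0.1  0.3  0.1]
```

View pics/a2.png

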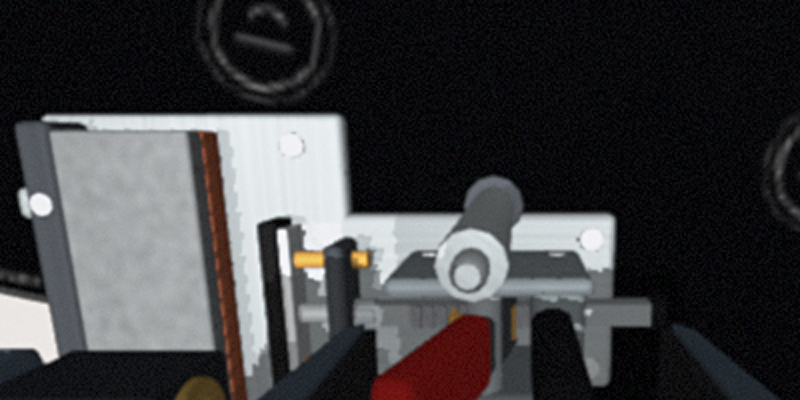

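```bash
python3 -c "
from h import *
meas('a2',[('stoneR',(190,132),35),('stoneL',(50,131),35),('padF',(259,222),32),('padB',(288,228),32),('pushF',(327,245),32),('rodend',(653,312),22)])"
```

```text
stoneR [119.1 -70.6  35. ]
stoneL [168.9 -71.   35. ]
padF [ 98.9 -38.1  32. ]
padB [ 88.3 -35.8  32. ]
pushF [ 74.1 -29.4  32. ]
rodend [-52.5  -0.3  22. ]
```

Emit:
{"op": "apply_moves", "data": {"squeeze": 30, "steps": [{"x": 0, "y": 0, "z": 0, "rx": 0, "ry": 0, "rz": 0, "claw": 165}, {"x": 0, "y": 0, "z": 0, "rx": 0, "ry": 0, "rz": 0, "claw": 165}, {"x": 0, "y": 0, "z": 0, "rx": 0, "ry": 0, "rz": 0, "claw": 165}, {"x": 0, "y": 0, "z": 0, "rx": 0, "ry": 0, "rz": 0, "claw": 165}, {"x": 0, "y": 0, "z": 0, "rx": 0, "ry": 0, "rz": 0, "claw": 165}, {"x": 0, "y": 0, "z": 0, "rx": 0, "ry": 0, "rz": 0, "claw": 165}, {"x": 0, "y": 0, "z": 0, "rx": 0, "ry": 0, "rz": 0, "claw": 165}, {"x": 0, "y": 0, "z": 0, "rx": 0, "ry": 0, "rz": 0, "claw": 165}, {"x": 0, "y": 0, "z": 0, "rx": 0, "ry": 0, "rz": 0, "claw": 165}, {"x": 0, "y": 0, "z": 0, "rx": 0, "ry": 0, "rz": 0, "claw": 165}, {"x": 0, "y": 0, "z": 0, "rx": 0, "ry": 0, "rz": 0, "claw": 30}, {"x": 0, "y": 0, "z": 0, "rx": 0, "ry": 0, "rz": 0, "claw": 30}, {"x": 0, "y": 0, "z": 0, "rx": 0, "ry": 0, "rz": 0, "claw": 30}, {"x": 0, "y": 0, "z": 0, "rx": 0, "ry": 0, "rz": 0, "claw": 30}, {"x": 0, "y": 0, "z": 0, "rx": 0, "ry": 0, "rz": 0, "claw": 30}, {"x": 0, "y": 0, "z": 0, "rx": 0, "ry": 0, "rz": 0, "claw": 30}, {"x": 0, "y": 0, "z": 0, "rx": 0, "ry": 0, "rz": 0, "claw": 30}, {"x": 0, "y": 0, "z": 0, "rx": 0, "ry": 0, "rz": 0, "claw": 30}, {"x": 0, "y": 0, "z": 0, "rx": 0, "ry": 0, "rz": 0, "claw": 30}]}}

```text
time_s: 14.43
ee_pos: [0.4508, -0.0597, 0.1109]
tool_rot: [2.1, 0.242, -2.099]
ft_force: [-0.2, -0.7, 0.2]
finger_gap: 0.0804
```

```bash
python3 -c "
from h import *
snap('a3')"
```

```text
t 14.48 pos [ 0.4508 -0.0597  0.1109] gap 0.0804 F [-0.6  0.1 -0.4]
```

View pics/a3.png

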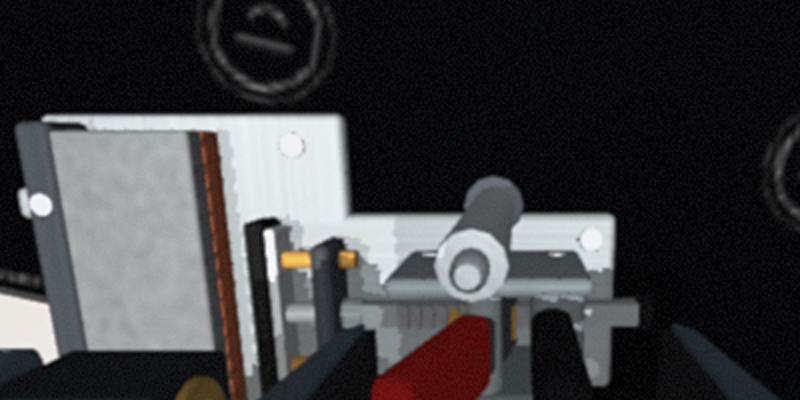

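Emit:
{"op": "apply_moves", "data": {"steps": [{"x": 0, "y": 0, "z": 0, "rx": 0, "ry": 0, "rz": 0, "claw": 165}, {"x": 0, "y": 0, "z": 0, "rx": 0, "ry": 0, "rz": 0, "claw": 165}, {"x": 0, "y": 0, "z": 0, "rx": 0, "ry": 0, "rz": 0, "claw": 165}, {"x": 0, "y": 0, "z": 0, "rx": 0, "ry": 0, "rz": 0, "claw": 165}, {"x": 0, "y": 0, "z": 0, "rx": 0, "ry": 0, "rz": 0, "claw": 165}, {"x": 0, "y": 0, "z": 0, "rx": 0, "ry": 0, "rz": 0, "claw": 165}, {"x": 0, "y": 0, "z": 0, "rx": 0, "ry": 0, "rz": 0, "claw": 165}, {"x": 0, "y": 0, "z": 0, "rx": 0, "ry": 0, "rz": 0, "claw": 165}, {"x": 0, "y": 0, "z": 0, "rx": 0, "ry": 0, "rz": 0, "claw": 165}, {"x": 0, "y": 0, "z": 0, "rx": 0, "ry": 0, "rz": 0, "claw": 165}, {"x": 0, "y": 0, "z": 0, "rx": 0, "ry": 0, "rz": 0, "claw": 30}, {"x": 0, "y": 0, "z": 0, "rx": 0, "ry": 0, "rz": 0, "claw": 30}, {"x": 0, "y": 0, "z": 0, "rx": 0, "ry": 0, "rz": 0, "claw": 30}, {"x": 0, "y": 0, "z": 0, "rx": 0, "ry": 0, "rz": 0, "claw": 30}, {"x": 0, "y": 0, "z": 0, "rx": 0, "ry": 0, "rz": 0, "claw": 30}, {"x": 0, "y": 0, "z": 0, "rx": 0, "ry": 0, "rz": 0, "claw": 30}, {"x": 0, "y": 0, "z": 0, "rx": 0, "ry": 0, "rz": 0, "claw": 30}, {"x": 0, "y": 0, "z": 0, "rx": 0, "ry": 0, "rz": 0, "claw": 30}, {"x": 0, "y": 0, "z": 0, "rx": 0, "ry": 0, "rz": 0, "claw": 30}]}}

```text
time_s: 16.07
ee_pos: [0.4508, -0.0597, 0.1109]
tool_rot: [2.1, 0.242, -2.099]
ft_force: [0.6, -0.5, 0.3]
finger_gap: 0.0805
```

Emit:
{"op": "apply_moves", "data": {"steps": [{"x": 0, "y": 0, "z": 0, "rx": 0, "ry": 0, "rz": 0, "claw": 165}, {"x": 0, "y": 0, "z": 0, "rx": 0, "ry": 0, "rz": 0, "claw": 165}, {"x": 0, "y": 0, "z": 0, "rx": 0, "ry": 0, "rz": 0, "claw": 165}, {"x": 0, "y": 0, "z": 0, "rx": 0, "ry": 0, "rz": 0, "claw": 165}, {"x": 0, "y": 0, "z": 0, "rx": 0, "ry": 0, "rz": 0, "claw": 165}, {"x": 0, "y": 0, "z": 0, "rx": 0, "ry": 0, "rz": 0, "claw": 165}, {"x": 0, "y": 0, "z": 0, "rx": 0, "ry": 0, "rz": 0, "claw": 165}, {"x": 0, "y": 0, "z": 0, "rx": 0, "ry": 0, "rz": 0, "claw": 165}, {"x": 0, "y": 0, "z": 0, "rx": 0, "ry": 0, "rz": 0, "claw": 165}, {"x": 0, "y": 0, "z": 0, "rx": 0, "ry": 0, "rz": 0, "claw": 165}, {"x": 0, "y": 0, "z": 0, "rx": 0, "ry": 0, "rz": 0, "claw": 30}, {"x": 0, "y": 0, "z": 0, "rx": 0, "ry": 0, "rz": 0, "claw": 30}, {"x": 0, "y": 0, "z": 0, "rx": 0, "ry": 0, "rz": 0, "claw": 30}, {"x": 0, "y": 0, "z": 0, "rx": 0, "ry": 0, "rz": 0, "claw": 30}, {"x": 0, "y": 0, "z": 0, "rx": 0, "ry": 0, "rz": 0, "claw": 30}, {"x": 0, "y": 0, "z": 0, "rx": 0, "ry": 0, "rz": 0, "claw": 30}, {"x": 0, "y": 0, "z": 0, "rx": 0, "ry": 0, "rz": 0, "claw": 30}, {"x": 0, "y": 0, "z": 0, "rx": 0, "ry": 0, "rz": 0, "claw": 30}, {"x": 0, "y": 0, "z": 0, "rx": 0, "ry": 0, "rz": 0, "claw": 30}]}}

```text
time_s: 17.65
ee_pos: [0.4508, -0.0597, 0.111]
tool_rot: [2.1, 0.242, -2.099]
ft_force: [-0.4, 0.3, 0.3]
finger_gap: 0.0805
```

```bash
python3 -c "
from h import *
snap('a4')"
```

```text
t 17.7 pos [ 0.4508 -0.0597  0.1109] gap 0.0807 F [-0.1  0.   0.6]
```

View pics/a4.png

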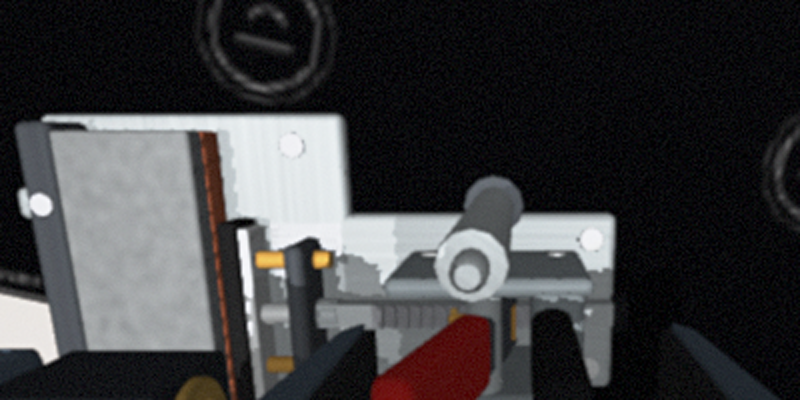

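Emit:
{"op": "apply_moves", "data": {"steps": [{"x": 0, "y": 0, "z": 0, "rx": 0, "ry": 0, "rz": 0, "claw": 165}, {"x": 0, "y": 0, "z": 0, "rx": 0, "ry": 0, "rz": 0, "claw": 165}, {"x": 0, "y": 0, "z": 0, "rx": 0, "ry": 0, "rz": 0, "claw": 165}, {"x": 0, "y": 0, "z": 0, "rx": 0, "ry": 0, "rz": 0, "claw": 165}, {"x": 0, "y": 0, "z": 0, "rx": 0, "ry": 0, "rz": 0, "claw": 165}, {"x": 0, "y": 0, "z": 0, "rx": 0, "ry": 0, "rz": 0, "claw": 165}, {"x": 0, "y": 0, "z": 0, "rx": 0, "ry": 0, "rz": 0, "claw": 165}, {"x": 0, "y": 0, "z": 0, "rx": 0, "ry": 0, "rz": 0, "claw": 165}, {"x": 0, "y": 0, "z": 0, "rx": 0, "ry": 0, "rz": 0, "claw": 165}, {"x": 0, "y": 0, "z": 0, "rx": 0, "ry": 0, "rz": 0, "claw": 165}, {"x": 0, "y": 0, "z": 0, "rx": 0, "ry": 0, "rz": 0, "claw": 30}, {"x": 0, "y": 0, "z": 0, "rx": 0, "ry": 0, "rz": 0, "claw": 30}, {"x": 0, "y": 0, "z": 0, "rx": 0, "ry": 0, "rz": 0, "claw": 30}, {"x": 0, "y": 0, "z": 0, "rx": 0, "ry": 0, "rz": 0, "claw": 30}, {"x": 0, "y": 0, "z": 0, "rx": 0, "ry": 0, "rz": 0, "claw": 30}, {"x": 0, "y": 0, "z": 0, "rx": 0, "ry": 0, "rz": 0, "claw": 30}, {"x": 0, "y": 0, "z": 0, "rx": 0, "ry": 0, "rz": 0, "claw": 30}, {"x": 0, "y": 0, "z": 0, "rx": 0, "ry": 0, "rz": 0, "claw": 30}, {"x": 0, "y": 0, "z": 0, "rx": 0, "ry": 0, "rz": 0, "claw": 30}]}}

```text
time_s: 19.28
ee_pos: [0.4508, -0.0597, 0.1109]
tool_rot: [2.1, 0.243, -2.099]
ft_force: [-0.2, -0.2, -0.4]
finger_gap: 0.0804
```

```bash
python3 -c "
from h import *
snap('a5')"
```

```text
t 19.33 pos [ 0.4508 -0.0597  0.1109] gap 0.0806 F [-0.6  0.2  0.5]
```

View pics/a5.png

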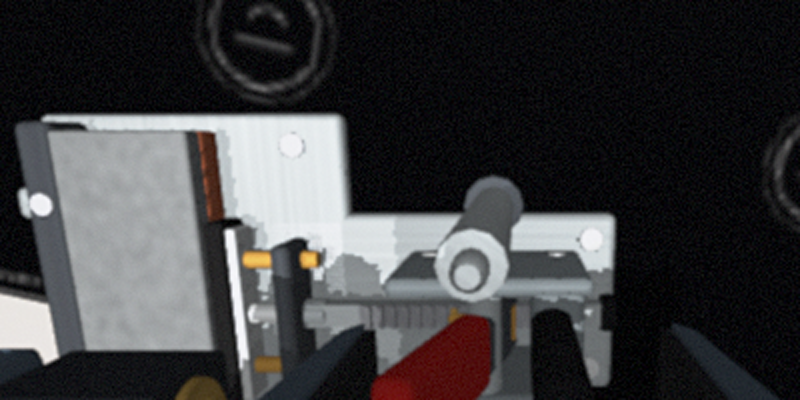

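```bash
python3 -c "
from h import *
import cv2
rows=[]
for n in ['a0','a4','a5']:
    a=cv2.imread(f'pics/{n}.png')[200:300,180:390]; rows.append(cv2.resize(a,None,fx=3.6,fy=2,interpolation=cv2.INTER_CUBIC)[:196])
cv2.imwrite('pics/cmp.png',cv2.vconcat(rows))"
```

```text
(no output)
```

View pics/cmp.png

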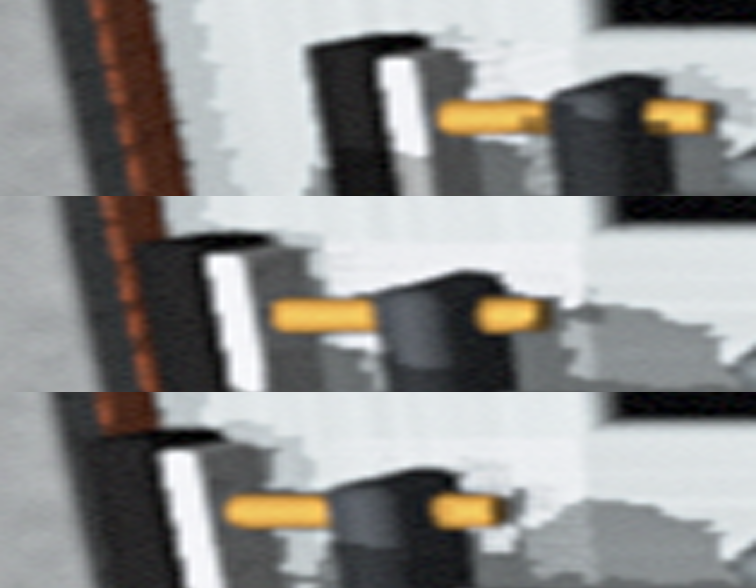

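Emit:
{"op": "apply_moves", "data": {"steps": [{"x": 0, "y": 0, "z": 0, "rx": 0, "ry": 0, "rz": 0, "claw": 165}, {"x": 0, "y": 0, "z": 0, "rx": 0, "ry": 0, "rz": 0, "claw": 165}, {"x": 0, "y": 0, "z": 0, "rx": 0, "ry": 0, "rz": 0, "claw": 165}, {"x": 0, "y": 0, "z": 0, "rx": 0, "ry": 0, "rz": 0, "claw": 165}, {"x": 0, "y": 0, "z": 0, "rx": 0, "ry": 0, "rz": 0, "claw": 165}, {"x": 0, "y": 0, "z": 0, "rx": 0, "ry": 0, "rz": 0, "claw": 165}, {"x": 0, "y": 0, "z": 0, "rx": 0, "ry": 0, "rz": 0, "claw": 165}, {"x": 0, "y": 0, "z": 0, "rx": 0, "ry": 0, "rz": 0, "claw": 165}, {"x": 0, "y": 0, "z": 0, "rx": 0, "ry": 0, "rz": 0, "claw": 165}, {"x": 0, "y": 0, "z": 0, "rx": 0, "ry": 0, "rz": 0, "claw": 165}]}}

```text
time_s: 20.17
ee_pos: [0.4507, -0.0607, 0.111]
tool_rot: [2.098, 0.241, -2.099]
ft_force: [-3.5, -16.2, 1.9]
finger_gap: 0.0344
```

```bash
python3 -c "
from h import *
snap('a6')
rows=[]
for n in ['a1','a5','a6']:
    a=cv2.imread(f'pics/{n}.png')[200:300,180:390]; rows.append(cv2.resize(a,None,fx=3.6,fy=2,interpolation=cv2.INTER_CUBIC)[:196])
cv2.imwrite('pics/cmp2.png',cv2.vconcat(rows))"
```

```text
t 20.22 pos [ 0.4507 -0.0608  0.111 ] gap 0.0343 F [ -3.3 -14.9   2.3]
```

View pics/a6.png

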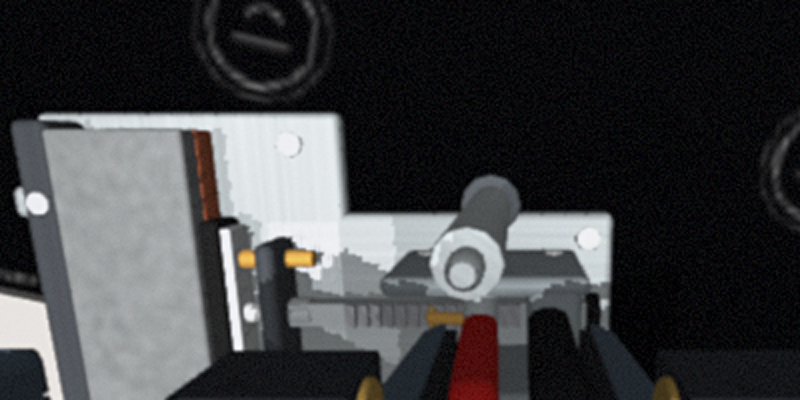

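View pics/cmp2.png

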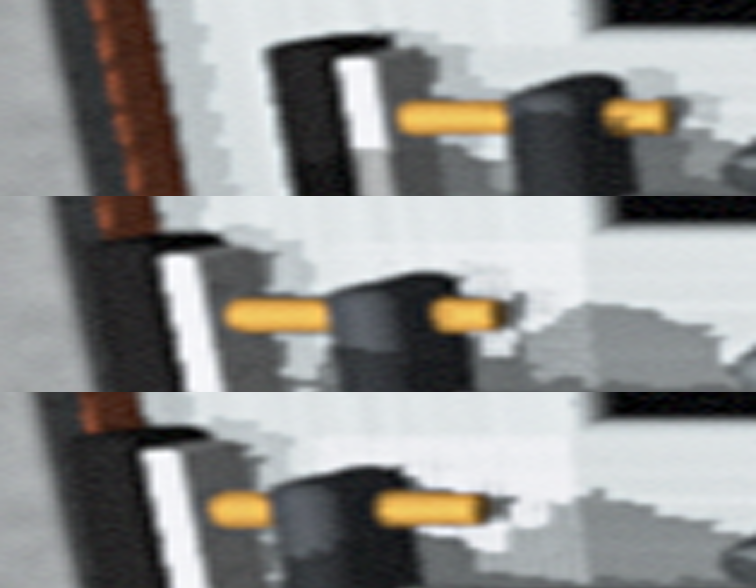

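Emit:
{"op": "apply_moves", "data": {"steps": [{"x": 0, "y": 0, "z": 0, "rx": 0, "ry": 0, "rz": 0, "claw": 30}, {"x": 0, "y": 0, "z": 0, "rx": 0, "ry": 0, "rz": 0, "claw": 30}, {"x": 0, "y": 0, "z": 0, "rx": 0, "ry": 0, "rz": 0, "claw": 30}, {"x": 0, "y": 0, "z": 0, "rx": 0, "ry": 0, "rz": 0, "claw": 30}, {"x": 0, "y": 0, "z": 0, "rx": 0, "ry": 0, "rz": 0, "claw": 30}, {"x": 0, "y": 0, "z": 0, "rx": 0, "ry": 0, "rz": 0, "claw": 30}, {"x": 0, "y": 0, "z": 0, "rx": 0, "ry": 0, "rz": 0, "claw": 30}, {"x": 0, "y": 0, "z": 0, "rx": 0, "ry": 0, "rz": 0, "claw": 30}, {"x": 0, "y": 0, "z": 0, "rx": 0, "ry": 0, "rz": 0, "claw": 30}]}}

```text
time_s: 20.97
ee_pos: [0.4508, -0.0597, 0.111]
tool_rot: [2.1, 0.242, -2.099]
ft_force: [-0.4, 0.2, -0.2]
finger_gap: 0.0805
```

```bash
python3 -c "
from h import *
snap('a7')
rows=[]
for n in ['a5','a6','a7']:
    a=cv2.imread(f'pics/{n}.png')[200:300,180:390]; rows.append(cv2.resize(a,None,fx=3.6,fy=2,interpolation=cv2.INTER_CUBIC)[:196])
cv2.imwrite('pics/cmp3.png',cv2.vconcat(rows))"
```

```text
t 21.02 pos [ 0.4508 -0.0597  0.1109] gap 0.0805 F [-0.3  0.1 -0.5]
```

View pics/cmp3.png

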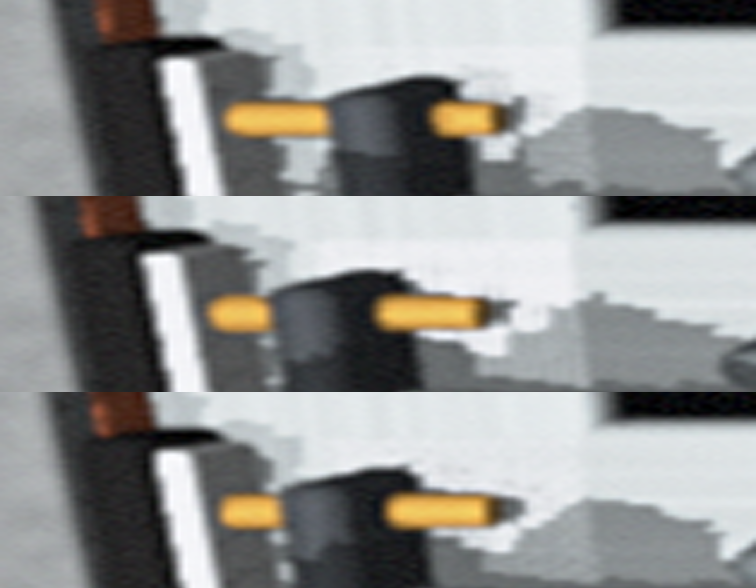

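Emit:
{"op": "apply_moves", "data": {"steps": [{"x": 0, "y": 0, "z": 0, "rx": 0, "ry": 0, "rz": 0, "claw": 165}, {"x": 0, "y": 0, "z": 0, "rx": 0, "ry": 0, "rz": 0, "claw": 165}, {"x": 0, "y": 0, "z": 0, "rx": 0, "ry": 0, "rz": 0, "claw": 165}, {"x": 0, "y": 0, "z": 0, "rx": 0, "ry": 0, "rz": 0, "claw": 165}, {"x": 0, "y": 0, "z": 0, "rx": 0, "ry": 0, "rz": 0, "claw": 165}, {"x": 0, "y": 0, "z": 0, "rx": 0, "ry": 0, "rz": 0, "claw": 165}, {"x": 0, "y": 0, "z": 0, "rx": 0, "ry": 0, "rz": 0, "claw": 165}, {"x": 0, "y": 0, "z": 0, "rx": 0, "ry": 0, "rz": 0, "claw": 165}, {"x": 0, "y": 0, "z": 0, "rx": 0, "ry": 0, "rz": 0, "claw": 165}, {"x": 0, "y": 0, "z": 0, "rx": 0, "ry": 0, "rz": 0, "claw": 165}, {"x": 0, "y": 0, "z": 0, "rx": 0, "ry": 0, "rz": 0, "claw": 165}, {"x": 0, "y": 0, "z": 0, "rx": 0, "ry": 0, "rz": 0, "claw": 165}]}}

```text
time_s: 22.02
ee_pos: [0.4507, -0.0607, 0.111]
tool_rot: [2.098, 0.241, -2.099]
ft_force: [-2.6, -13.9, 2.3]
finger_gap: 0.0345
```

```bash
python3 -c "
from h import *
snap('a8')
rows=[]
for n in ['a1','a6','a8']:
    a=cv2.imread(f'pics/{n}.png')[200:300,180:390]; rows.append(cv2.resize(a,None,fx=3.6,fy=2,interpolation=cv2.INTER_CUBIC)[:196])
cv2.imwrite('pics/cmp4.png',cv2.vconcat(rows))
f=grab_frame('scene');cv2.imwrite('pics/s8.png',f[:,:,::-1])"
```

```text
t 22.07 pos [ 0.4507 -0.0607  0.111 ] gap 0.0343 F [ -3.1 -15.1   3.7]
```

View pics/cmp4.png

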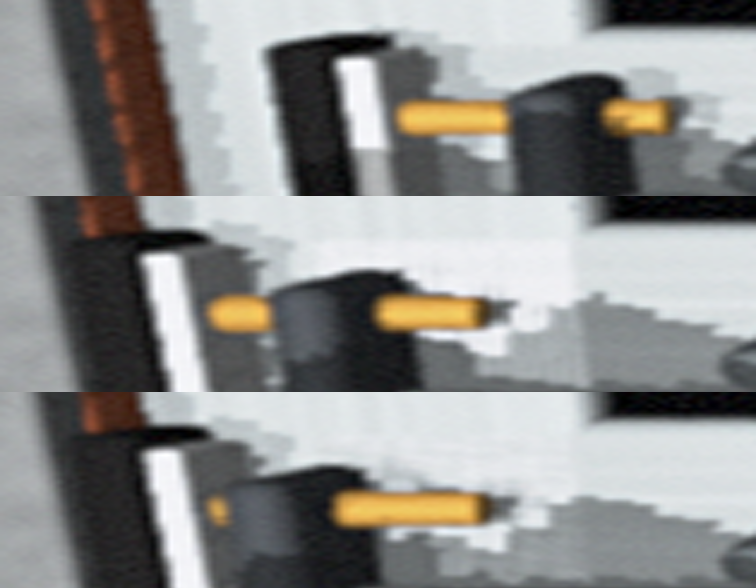

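View pics/a8.png

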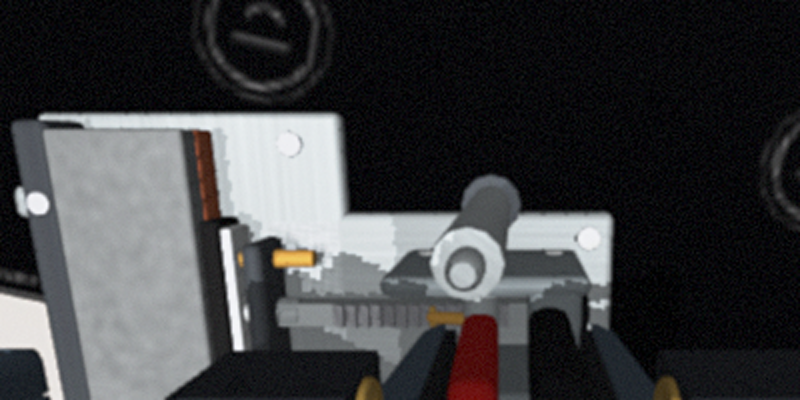

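View pics/s8.png

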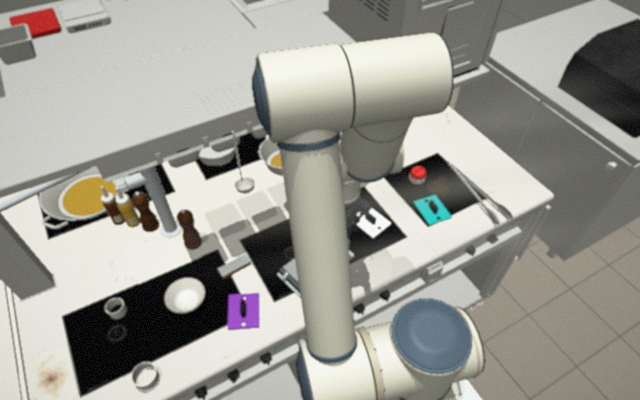

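```bash
python3 -c "
from plant import order
print(order.hand_in())"
```

```text
the job is handed in; nothing more can be done
None
```

I lifted the white guard plate off its pins and set it flat, grip side up, on the hob beside the vice. I then gave the trigger seven full strokes and handed in at about 22 s of the 56 s allowed, with the last stroke still squeezed. The hand-in reported no verdict.

My last camera and force checks before handing in:
- **Trigger:** fully squeezed, with a finger opening of 34.3 mm against the 35 mm given for full squeeze, and about 15 N on the wrist.
- **Stone:** squarely against the stop. It slid about 0.6 mm onto it during the sixth stroke.
- **Pad:** pushed back about 9 mm. That is 4.4 mm after the sixth stroke and 4.6 mm more after the seventh, within the 5 to 10 mm aim. From the stated spring values that is about 8 to 9 N on the stone, which I worked out and did not measure.
- **Guard:** lying flat and clear of the gripper, with the bystanders visible in the last scene picture where they started.

One check disagreed with the description. The rod end first measured at vice x −56 mm instead of −64 mm. I therefore judged pad travel only from the visible gap behind the pad.

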